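Clamp a pine board with the bench lever and mark the lever's travel

TASK

Press the red-handled clamp lever clockwise, pushing gently on the middle of its red grip, until the board has slid home against the fence and the resistance firms up (about 10 N of push; the soft wood is bruised if you push much past 15 N), and leave it there so that the board stays clamped. Then note how far the lever travelled by swinging the yellow marker post round the scale until it stands in line with the lever. Leave the glue bottle, the try square and the offcut where they are.

Things in the scene. Friction and masses are not known exactly. Their poses are not given: they have to be found in the camera images.
- pivot (a point): Upright axis on which lever and marker turn, at the top of the jig's plywood base plate (310 x 380 mm, 18 mm thick, fixed to the bench; it reaches from -135 to +175 mm in x and -170 to +210 mm in y of this point). Axes are the jig's: z up. A steel hub, 16 mm radius, stands on it to 50 mm above the plate.
- lever (a joint): Lever angle in rad, 0 to 1.5, growing as pressed (clockwise from above); 0: the lever points 2.217 rad anticlockwise of the jig's x axis. Starts at 0 to 0.15. Stiff hinge: 3 N at the grip moves it, it stays where left. The push climbs once the board meets the fence, somewhere between 0.6 and 1.15 (fence set anew each time): 8 to 13 N clamps, well over 15 N bruises.
- lever_grip (a point): Middle of the lever's red grip, 135 mm from the pivot axis. Grip 50 mm long (to 150 mm from the axis), 22 wide, 24 tall; this point is at mid-height, 28 mm above the plate, with 16 mm open space below the grip. Own x points outward along the lever, z up; press along its own -y. A sprung rubber nose on a 48 mm arm of the same hub pushes the board; at the fence, the push rises by about 1 N per mm of grip travel.
- marker (a joint): Angle of the yellow marker in rad, on the same axis, with the same zero and the same sense as the lever's (0 to 1.5): equal values mean that marker and lever are in line. It starts at 1.2 to 1.35, ahead of the lever; it moves with about 1.5 N and stays where it is left. Lever and marker do not touch one another.
- marker_post (a point): The marker's yellow upright round post, 14 mm diameter, 185 mm from the pivot axis, from 4 to 52 mm above the base plate; this point is on its centre line, 30 mm above the plate (48 mm above the bench). Own x axis points outward. Its flat aluminium arm lies 2 to 5 mm above the plate, below the lever.
- board_center (a point): Centre of the loose pine board (180 x 60 x 30 mm, long side along the jig's x axis) lying flat on the base plate on the jig's -y side of the pivot. A dark wooden fence, fixed to the plate, 36 mm tall, stands beyond it on the -y side, 3 to 12 mm away (the gap is not measured).
- glue_center (a point): Centre of the white glue bottle with an orange cap, 56 mm diameter, 150 mm tall, standing on the bench to the right of the jig. Leave alone.
- square_center (a point): Centre of the orange stock (22 x 110 x 18 mm) of a try square with a thin steel blade 150 mm long, lying on the bench to the left of the jig. Leave alone.
- offcut_center (a point): Centre of a brown wood offcut 90 x 45 x 45 mm lying on the bench to the right of the jig. Leave alone.

How it is judged:
By the outcome, as a careful person would: the job done as asked, in the order asked, and still so for the second after the job is handed in, with the robot touching nothing.
It also fails if it takes over 69 s, if anything falls off the work surface, if the arm or the gripper's body presses on something with over 40 N, if the wrist force passes 120 N, or if a joint passes its speed limit or range.

ROBOT

A 6-joint arm with a two-finger parallel gripper is mounted at the origin on the work surface. World frame = base frame: x ahead of the robot, y to its left, z up, the work surface at z = 0. Lengths are in mm, angles in rad, forces in N, time in s.
With the tool pointing down it reaches from about 400 to 925 mm from the base axis. Payload 12.5 kg.
Tool frame: the origin (TCP) lies midway between the tips of the shut fingers; the grasp point (between the pads) lies 19 mm behind it (env.tcp_to_grasp is the distance from the TCP to the grasp point, in mm); z points along the fingers, y is the line along which they close (so a half turn about z gives the same grasp; the last joint's range is limited). The gripper opens to 95 mm and grips with 3 to 60 N. Pads are 20 mm wide; open, the fingers measure 119 mm over their backs; the gripper's body (75 mm by 180 mm) begins 59 mm behind the grasp point.
Start: joints at [-1.365, 0.491, 1.559, -0, 1.092, -0.106], TCP at [191.756, -594.875, 214.661] pointing down, gripper open.
Joint ranges: [-3.1, 3.1], [-0.84, 2.19], [0.05, 2.79], [-1.13, 4.28], [0.06, 2.93], [-2.69, 2.69]. Speed limits (rad/s): [2.22, 2.22, 2.79, 3.14, 3.14, 3.14].

INTERFACE

Orientations are given as [roll, pitch, yaw] about the fixed x, y, z axes, in that order (R = Rz(yaw) Ry(pitch) Rx(roll)).
In Python, from cell import env gives the robot as it stands. The module is installed in compiled form; this text tells all that it offers.
- The arm moves only by the tool step_arm, never from a script. Its argument "plan" is a list that holds one entry, the list of rows, each a list of 5 numbers: the shift along the tool's x, y, z in mm, then the turn about the tool's z in degrees, then the opening, from -1 (shut) to 1 (fully open). A call has 1 to 8 rows; each row is the pose to reach, as a shift and turn from the pose commanded when the call began, along the tool's axes at that moment; what a row does not reach only later rows make up. A row lasts 1/12 s, in which the tool goes at most 41.7 mm and 7.16 degrees, less where a joint would pass 70% of its speed; a pose out of reach is approached as far as the arm can. A call with a gripper value outside its range is refused whole. The fingers move at their own pace and stop on an object; the grip force is fixed at half the most. Time passes only in rows, so rows that repeat a pose let the fingers close. It gives the time, the measured TCP pose, the force, the opening and the grip force at its end, in the units of the state.
- env.state(): the state, without advancing time (a new reading comes with each control period).
- env.read_camera(name): name is "scene" or "top"; returns the picture (480x640x3 uint8, blue, green, red); there is no depth.
- env.get_calibration(name): a dict with "K" (3x3 intrinsics, pixels), "extrinsics" (4x4, takes a point from world to camera coordinates). Camera axes: x right, y up, looking along -z (the intrinsics and any distortion apply to the point x, -y, -z); pixel columns grow to the right and rows downward; lengths in mm; the calibration is good to about 2 mm. A picture is of the moment at which its call begins. get_calibration takes no time and is no camera call.
- env.job_done(): hands the job in; it is judged then, once.
The state is a dict: "t": time; "joints": joint angles; "qvel": joint speeds; "tau": joint torques, N m; "eef_pos": TCP position; "tcp_rot": TCP orientation; "ft_force": force on the tool from outside, world axes, zero at the start; "moment": the same for the moment, N m; "opening": opening from 0.0 (shut) to 1.0 (fully open); "grip_force": force on a finger pad.
Only numpy, scipy, OpenCV 4.12 (cv2) and the standard library are available. Lean on these libraries where they do the work, as an engineer would, in place of code of your own. Each camera call takes 0.05 s, during which the arm holds its last target. There are 200 camera calls.

## Working session

There is one attempt and no reset: what is moved stays moved. The work goes in short steps, Python scripts to look and compute and a tool call to move; the robot and the scene stay as the last step left them, time stands still between calls to the robot, and variables do not carry over. Pictures are saved under pics/ and viewed, at most 10 in all, crops included, and the job is handed in when it is done.

Besides the shell and the picture viewer there is one more tool, called after ">>>" as name(argument=value, ...) on one line, values as JSON. step_arm: Moves the arm, as the interface text tells. Its arguments: {"type":"object","properties":{"plan":{"type":"array"}},"required":["plan"]}

```bash
mkdir -p pics
python3 - <<'E'
from cell import env
import cv2,numpy as np
for n in("top","scene"):
    cv2.imwrite(f"pics/{n}0.png",env.read_camera(n));c=env.get_calibration(n);print(n,np.round(c["K"],1).tolist(),np.round(c["extrinsics"],3).tolist(),c.keys())
s=env.state();print(s)
E
```

```text
top [[459.4, 0.0, 312.3], [0.0, 459.4, 245.3], [0.0, 0.0, 1.0]] [[-0.013, -1.0, 0.012, -30.626], [0.995, -0.012, 0.097, -527.962], [-0.097, 0.013, 0.995, -926.473], [0.0, 0.0, 0.0, 1.0]] dict_keys(['K', 'extrinsics'])
scene [[464.3, 0.0, 318.3], [0.0, 464.3, 240.4], [0.0, 0.0, 1.0]] [[0.342, 0.94, 0.013, -173.164], [-0.532, 0.183, 0.827, 228.563], [0.774, -0.29, 0.562, -1366.115], [0.0, 0.0, 0.0, 1.0]] dict_keys(['K', 'extrinsics'])
{'t': 0.1, 'joints': array([-1.36461381e+00,  4.91501493e-01,  1.55942029e+00, -1.63370778e-05,
        1.09169903e+00, -1.05550385e-01]), 'qvel': array([ 0.00077831, -0.00189344, -0.00192601, -0.00152312,  0.00044215,
        0.00021959]), 'tau': array([ 2.27075405e-03, -6.13623118e+01, -2.58605200e+01,  6.93279016e-02,
        4.70363174e-02, -4.46450122e-05]), 'eef_pos': array([ 191.69267439, -594.63484248,  214.10786682]), 'tcp_rot': array([-3.14056870e+00, -9.39109505e-05,  3.11740393e-01]), 'ft_force': array([ 0.45635772, -0.16364712,  0.1614017 ]), 'moment': array([-0.03277813, -0.00292423, -0.01720546]), 'grip_force': 0.0, 'opening': 0.9988687682913385}
```

View pics/top0.png

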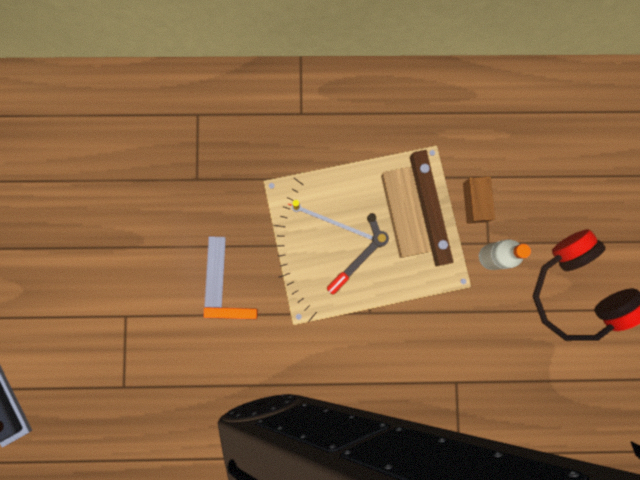

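View pics/scene0.png

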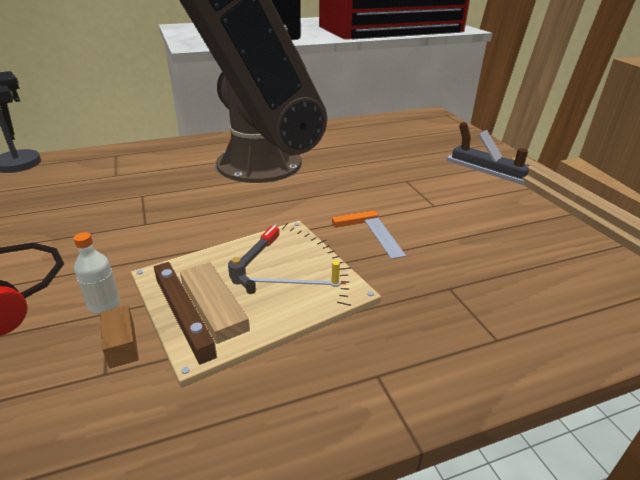

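```bash
cat > h.py <<'E'
import numpy as np, cv2
from cell import env
def w(px,z,n="top"):
    c=env.get_calibration(n);K=c["K"];E=c["extrinsics"];R=E[:3,:3];t=E[:3,3]
    d=np.linalg.inv(K)@[px[0],px[1],1];d=R.T@np.array([d[0],-d[1],-d[2]]);o=-R.T@t
    return (o+d*(z-o[2])/d[2])[:2]
def pix(P,n="top"):
    c=env.get_calibration(n);p=c["extrinsics"]@np.append(P,1);q=c["K"]@np.array([p[0],-p[1],-p[2]]);return q[:2]/q[2]
def crop(n,x,y,W,H,s,f):
    cv2.imwrite(f,cv2.resize(env.read_camera(n)[y:y+H,x:x+W],None,fx=s,fy=s,interpolation=cv2.INTER_CUBIC))
E
python3 - <<'E'
from h import *
crop("top",260,145,200,150,4,"pics/c1.png")
C=np.array([w(p,18) for p in((265,181),(437,147),(469,286),(295,324))])
print(C.round(),[np.linalg.norm(C[i]-C[i-1]).round() for i in range(4)])
# order: (-? ) corners: TL=(+x,+y),TR=(+x,-y),BR=(-x,-y),BL=(-x,+y)
J=np.array([(175,210),(175,-170),(-135,-170),(-135,210)],float)
M,_=cv2.estimateAffinePartial2D(J,C);print("yaw",np.arctan2(M[1,0],M[0,0]),"scale",np.hypot(M[0,0],M[1,0]),"pivot",M[:,2])
h=w((381,239),68);g=w((338,283),58);m=w((295.5,203),70)
print("hub",h,"grip",g,np.linalg.norm(g-h),"marker",m,np.linalg.norm(m-h))
y=np.arctan2(M[1,0],M[0,0])
for p in(g,m):
    d=p-h;print("q",2.217-(np.arctan2(d[1],d[0])-y)%(2*np.pi))
E
```

```text
[[ 666.   61.]
 [ 737. -307.]
 [ 439. -362.]
 [ 366.    0.]] [np.float64(306.0), np.float64(375.0), np.float64(302.0), np.float64(370.0)]
yaw 0.1893399139048687 scale 0.9806093943946548 pivot [ 536.95523525 -174.45298316]
hub [ 534.29896509 -173.49345485] grip [448.41961055 -87.05296076] 121.84917953405059 marker [608.29128358  -4.41609091] 184.558982957841
q 0.05340179592004146
q 1.2480581333112033
```

View pics/c1.png

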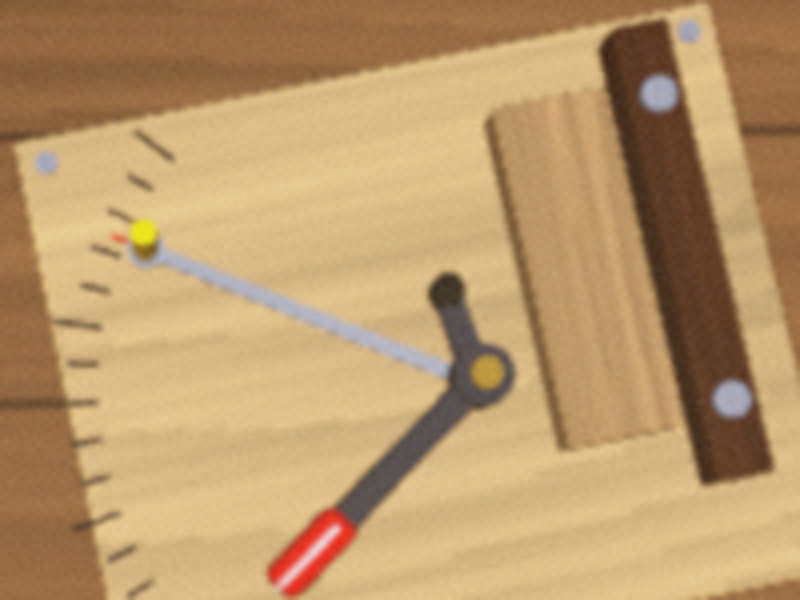

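```bash
cat >> h.py <<'E'
PIV=np.array([535.5,-174.]);YAW=.189
def th(q): return 2.217-q+YAW
def ut(q): a=th(q);return np.array([np.cos(a),np.sin(a)]),np.array([np.sin(a),-np.cos(a)])
def at(q,r,off): # point at radius r, tangential offset (positive = pressing sense)
    u,t=ut(q);return PIV+r*u+off*t
def row(x,y,z,yaw,s=None):
    s=s or env.state();p=s["eef_pos"];a=s["tcp_rot"][2];d=np.array([x,y])-p[:2]
    tx=np.array([np.cos(a),np.sin(a)]);ty=np.array([np.sin(a),-np.cos(a)])
    return [round(float(v),1) for v in (d@tx,d@ty,p[2]-z,-np.degrees((yaw-a+np.pi)%(2*np.pi)-np.pi))]
def pushyaw(q): u,t=ut(q);return np.arctan2(t[1],t[0])
def show():
    s=env.state();p=s["eef_pos"];d=p[:2]-PIV;a=np.arctan2(d[1],d[0]);f=s["ft_force"]
    q=2.217+YAW-a;u,t=ut(q);print("t",round(s["t"],2),p.round(1),"yaw",round(s["tcp_rot"][2],3),"tcp q",round(q,3),"r",np.hypot(*d).round(1),"F",f.round(1),"Ft",(f[:2]@t).round(1),"q6",s["joints"][5].round(2))
E
python3 -c "
from h import *
x=at(.05,132,-36);print(x,row(*x,214,pushyaw(.05)));show()"
```

```text
[ 416.71926544 -106.09464603] [364.1, -396.0, 0.2, -27.1]
t 0.15 [ 191.7 -594.7  214.2] yaw 0.312 tcp q 4.662 r 543.3 F [-0.9  0.7 -0.6] Ft 1.1 q6 -0.11
```

>>> step_arm(plan=[[[364, -396, 0, -27, -1], [364, -396, 0, -27, -1], [364, -396, 0, -27, -1], [364, -396, 0, -27, -1], [364, -396, 0, -27, -1], [364, -396, 0, -27, -1], [364, -396, 0, -27, -1], [364, -396, 0, -27, -1]]])

```text
t: 0.82
eef_pos: [331.4, -290.2, 214.6]
tcp_rot: [3.141, -0.0, 0.783]
ft_force: [0.9, -0.2, 0.2]
opening: 0.496
grip_force: 0.0
```

```bash
python3 -c "
from h import *
x=at(.05,132,-36);print(x,row(*x,150,pushyaw(.05)));show()"
```

```text
[ 416.71926544 -106.09464603] [190.3, -70.4, 64.6, -0.2]
t 0.82 [ 331.4 -290.2  214.6] yaw 0.783 tcp q 5.03 r 234.8 F [ 0.9 -0.2  0.2] Ft -0.6 q6 -0.08
```

>>> step_arm(plan=[[[190, -70, 64, 0, -1], [190, -70, 64, 0, -1], [190, -70, 64, 0, -1], [190, -70, 64, 0, -1], [190, -70, 64, 0, -1], [190, -70, 64, 0, -1], [190, -70, 64, 0, -1]]])

```text
t: 1.4
eef_pos: [416.7, -106.5, 150.0]
tcp_rot: [-3.14, 0.001, 0.787]
ft_force: [0.4, -0.9, -0.1]
opening: 0.025
grip_force: 0.0
```

```bash
python3 -c "
from h import *
x=at(.05,132,-36);print(x,row(*x,38,pushyaw(.05)));show();crop('scene',130,140,240,180,3,'pics/c2.png')
print((np.array(pix([*x,38],'scene'))-[130,140])*3)"
```

```text
[ 416.71926544 -106.09464603] [0.3, -0.3, 112.0, 0.1]
t 1.4 [ 416.7 -106.5  150. ] yaw 0.787 tcp q -0.219 r 136.6 F [ 0.4 -0.9 -0.1] Ft -0.6 q6 0.38
[382.64630473 274.7827241 ]
```

View pics/c2.png

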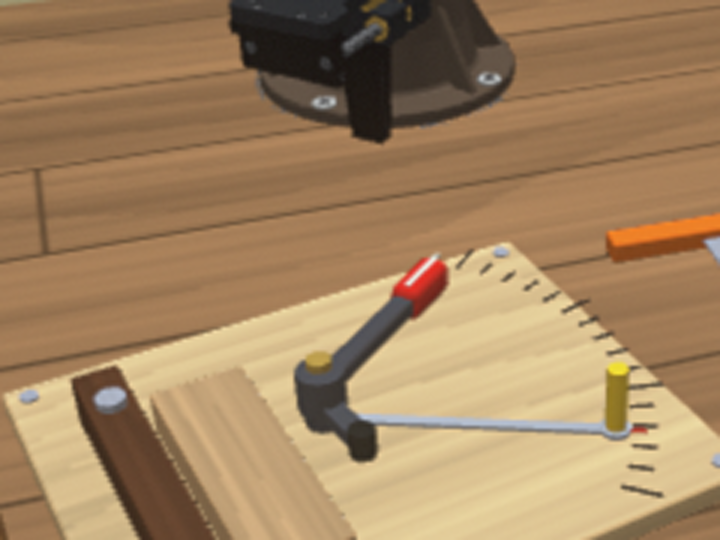

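The shut fingers hang above; the target (crop 383,275) lies clear to the left of the red grip (420,285). Descending beside it.

>>> step_arm(plan=[[[0, 0, 40, 0, -1], [0, 0, 75, 0, -1], [0, 0, 100, 0, -1], [0, 0, 112, 0, -1], [0, 0, 112, 0, -1]]])

```text
t: 1.87
eef_pos: [415.3, -109.7, 36.9]
tcp_rot: [-3.139, 0.001, 0.781]
ft_force: [0.4, 0.3, -0.2]
opening: 0.005
grip_force: 0.0
```

```bash
python3 -c "
from h import *
show()
s=env.state()
for q in np.arange(.05,.5,.05): x=at(q,130,-21);print(round(q,2),row(*x,38,pushyaw(q),s))"
```

```text
t 1.87 [ 415.3 -109.7   36.9] yaw 0.781 tcp q -0.245 r 136.3 F [ 0.4  0.3 -0.2] Ft 0.4 q6 0.38
0.05 [18.6, 0.3, -1.1, -0.3]
0.1 [25.1, -0.6, -1.1, 2.6]
0.15 [31.6, -1.2, -1.1, 5.5]
0.2 [38.2, -1.4, -1.1, 8.3]
0.25 [44.8, -1.4, -1.1, 11.2]
0.3 [51.4, -1.0, -1.1, 14.1]
0.35 [57.9, -0.3, -1.1, 16.9]
0.4 [64.4, 0.8, -1.1, 19.8]
0.45 [70.9, 2.2, -1.1, 22.7]
```

>>> step_arm(plan=[[[10, 0, -1, 0, -1], [16, 0, -1, 0, -1], [20, 0, -1, 0, -1], [24, 0, -1, 2, -1], [27, -1, -1, 3, -1], [30, -1, -1, 4, -1], [33, -1, -1, 6, -1], [36, -1, -1, 7, -1]]])

```text
t: 2.53
eef_pos: [441.4, -82.1, 40.1]
tcp_rot: [3.141, -0.0, 0.659]
ft_force: [-3.0, -2.5, 2.4]
opening: 0.007
grip_force: 1.7
```

```bash
python3 -c "
from h import *
show()
s=env.state()
for q in np.arange(.15,.6,.05): x=at(q,130,-21);print(round(q,2),row(*x,38,pushyaw(q),s))"
```

```text
t 2.53 [441.4 -82.1  40.1] yaw 0.659 tcp q 0.038 r 131.5 F [-3.  -2.5  2.4] Ft -3.9 q6 0.58
0.15 [-6.3, 0.9, 2.1, -1.5]
0.2 [0.2, -0.2, 2.1, 1.4]
0.25 [6.7, -0.9, 2.1, 4.2]
0.3 [13.3, -1.3, 2.1, 7.1]
0.35 [19.9, -1.4, 2.1, 10.0]
0.4 [26.5, -1.1, 2.1, 12.8]
0.45 [33.0, -0.5, 2.1, 15.7]
0.5 [39.5, 0.4, 2.1, 18.6]
0.55 [46.0, 1.6, 2.1, 21.4]
```

>>> step_arm(plan=[[[5, -1, 1, 3, -1], [10, -1, 2, 5, -1], [15, -1, 2, 8, -1], [20, -1, 2, 10, -1], [25, -1, 2, 12, -1], [30, -1, 2, 14, -1], [34, -1, 2, 16, -1], [38, 0, 2, 18, -1]]])

```text
t: 3.2
eef_pos: [471.0, -58.5, 37.7]
tcp_rot: [-3.141, 0.001, 0.345]
ft_force: [-3.4, 0.5, 1.3]
opening: 0.007
grip_force: 1.6
```

```bash
python3 -c "
from h import *
show()
s=env.state()
for q in np.arange(.45,.9,.05): x=at(q,130,-21);print(round(q,2),row(*x,38,pushyaw(q),s))"
```

```text
t 3.2 [471.  -58.5  37.7] yaw 0.345 tcp q 0.326 r 132.3 F [-3.4  0.5  1.3] Ft -2.7 q6 0.96
0.45 [-4.6, 1.5, -0.3, -2.3]
0.5 [1.9, 0.3, -0.3, 0.6]
0.55 [8.5, -0.5, -0.3, 3.5]
0.6 [15.0, -1.0, -0.3, 6.3]
0.65 [21.6, -1.2, -0.3, 9.2]
0.7 [28.2, -1.0, -0.3, 12.0]
0.75 [34.7, -0.5, -0.3, 14.9]
0.8 [41.3, 0.3, -0.3, 17.8]
0.85 [47.8, 1.5, -0.3, 20.6]
```

>>> step_arm(plan=[[[3, 0, 0, 1, -1], [6, 0, 0, 3, -1], [9, -1, 0, 4, -1], [12, -1, 0, 5, -1], [14, -1, 0, 6, -1], [16, -1, 0, 7, -1], [18, -1, 0, 8, -1]]])

```text
t: 3.78
eef_pos: [487.8, -51.7, 37.6]
tcp_rot: [-3.141, 0.0, 0.206]
ft_force: [-3.8, 1.1, 0.4]
opening: 0.003
grip_force: 1.6
```

>>> step_arm(plan=[[[1, 0, 0, 0.5, -1], [2, 0, 0, 1, -1], [3, 0, 0, 1.5, -1], [4, 0, 0, 2, -1]]])

```text
t: 4.12
eef_pos: [491.8, -51.1, 37.6]
tcp_rot: [3.142, 0.0, 0.171]
ft_force: [-2.9, 2.2, -0.2]
opening: 0.004
grip_force: 1.6
```

```bash
python3 -c "
from h import *
show()
s=env.state()
for q in np.arange(.55,1,.05): x=at(q,130,-21);print(round(q,2),row(*x,38,pushyaw(q),s))"
```

```text
t 4.12 [491.8 -51.1  37.6] yaw 0.171 tcp q 0.493 r 130.4 F [-2.9  2.2 -0.2] Ft -2.0 q6 1.16
0.55 [-13.5, 1.7, -0.4, -6.5]
0.6 [-7.1, 0.1, -0.4, -3.7]
0.65 [-0.7, -1.2, -0.4, -0.8]
0.7 [5.8, -2.2, -0.4, 2.1]
0.75 [12.4, -2.8, -0.4, 4.9]
0.8 [19.0, -3.1, -0.4, 7.8]
0.85 [25.6, -3.1, -0.4, 10.7]
0.9 [32.1, -2.8, -0.4, 13.5]
0.95 [38.7, -2.1, -0.4, 16.4]
```

>>> step_arm(plan=[[[1.5, -0.5, 0, 0.5, -1], [3, -1, 0, 1, -1], [4.5, -1.5, 0, 1.5, -1], [6, -2, 0, 2, -1], [7, -2, 0, 2.5, -1], [7, -2, 0, 2.5, -1]]])

```text
t: 4.62
eef_pos: [498.7, -48.0, 37.7]
tcp_rot: [3.141, -0.001, 0.128]
ft_force: [-1.1, -0.6, 0.4]
opening: 0.006
grip_force: 0.6
```

>>> step_arm(plan=[[[1.5, 0, 0, 0.7, -1], [3, 0, 0, 1.3, -1], [4.5, 0, 0, 2, -1], [6, 0, 0, 2.6, -1], [7, 0, 0, 3, -1]]])

```text
t: 5.03
eef_pos: [505.3, -46.9, 37.6]
tcp_rot: [-3.141, 0.0, 0.075]
ft_force: [-3.5, 1.4, 0.5]
opening: 0.002
grip_force: 1.8
```

>>> step_arm(plan=[[[1.5, 0, 0, 0.7, -1], [3, 0, 0, 1.3, -1], [4.5, 0, 0, 2, -1], [6, 0, 0, 2.6, -1], [7, 0, 0, 3, -1]]])

```text
t: 5.45
eef_pos: [512.4, -46.5, 37.6]
tcp_rot: [3.142, 0.0, 0.023]
ft_force: [-3.8, 2.4, -0.5]
opening: 0.006
grip_force: 1.8
```

```bash
python3 -c "
from h import *
show()
s=env.state()
for q in np.arange(.75,1.2,.05): x=at(q,130,-21);print(round(q,2),row(*x,38,pushyaw(q),s))"
```

```text
t 5.45 [512.4 -46.5  37.6] yaw 0.023 tcp q 0.656 r 129.6 F [-3.8  2.4 -0.5] Ft -3.3 q6 1.33
0.75 [-8.9, -0.5, -0.4, -3.6]
0.8 [-2.4, -1.8, -0.4, -0.7]
0.85 [4.1, -2.7, -0.4, 2.2]
0.9 [10.6, -3.4, -0.4, 5.0]
0.95 [17.2, -3.7, -0.4, 7.9]
1.0 [23.8, -3.7, -0.4, 10.7]
1.05 [30.4, -3.3, -0.4, 13.6]
1.1 [36.9, -2.6, -0.4, 16.5]
1.15 [43.4, -1.6, -0.4, 19.3]
```

>>> step_arm(plan=[[[1.5, -0.5, 0, 0.7, -1], [3, -1, 0, 1.3, -1], [4.5, -2, 0, 2, -1], [6, -2.5, 0, 2.6, -1], [7, -3, 0, 3, -1]]])

```text
t: 5.87
eef_pos: [519.5, -43.5, 37.7]
tcp_rot: [3.141, -0.0, -0.03]
ft_force: [-3.3, -2.7, -0.3]
opening: 0.007
grip_force: 1.6
```

>>> step_arm(plan=[[[1.5, 0, 0, 0.7, -1], [3, 0, 0, 1.3, -1], [4.5, 0, 0, 2, -1], [6, 0, 0, 2.6, -1], [7, 0, 0, 3, -1]]])

```text
t: 6.28
eef_pos: [526.2, -43.4, 37.6]
tcp_rot: [-3.141, 0.0, -0.082]
ft_force: [-4.0, 3.8, 0.3]
opening: 0.008
grip_force: 2.0
```

>>> step_arm(plan=[[[1, 0, 0, 0.4, -1], [2, 0, 0, 0.9, -1], [3, 0, 0, 1.3, -1], [4, 0, 0, 1.8, -1]]])

```text
t: 6.62
eef_pos: [530.2, -43.9, 37.6]
tcp_rot: [3.142, 0.0, -0.113]
ft_force: [-3.2, 3.9, 0.1]
opening: 0.008
grip_force: 2.0
```

```bash
python3 -c "
from h import *
show()
s=env.state()
for q in np.arange(.85,1.2,.05): x=at(q,130,-21);print(round(q,2),row(*x,38,pushyaw(q),s))"
```

```text
t 6.62 [530.2 -43.9  37.6] yaw -0.113 tcp q 0.794 r 130.3 F [-3.2  3.9  0.1] Ft -3.0 q6 1.48
0.85 [-13.7, 1.4, -0.4, -5.6]
0.9 [-7.3, -0.1, -0.4, -2.8]
0.95 [-0.8, -1.3, -0.4, 0.1]
1.0 [5.7, -2.2, -0.4, 3.0]
1.05 [12.3, -2.7, -0.4, 5.8]
1.1 [18.9, -3.0, -0.4, 8.7]
1.15 [25.5, -2.9, -0.4, 11.6]
```

>>> step_arm(plan=[[[1.5, -0.5, 0, 0.7, -1], [3, -1, 0, 1.3, -1], [4.5, -1.5, 0, 2, -1], [6, -2, 0, 2.6, -1]]])

```text
t: 6.95
eef_pos: [536.5, -42.9, 37.6]
tcp_rot: [3.141, -0.0, -0.159]
ft_force: [-5.0, -1.6, 0.2]
opening: 0.009
grip_force: 2.2
```

>>> step_arm(plan=[[[1, 0, 0, 0.4, -1], [2, 0, 0, 0.9, -1], [3, 0, 0, 1.3, -1]]])

```text
t: 7.2
eef_pos: [538.9, -42.8, 37.6]
tcp_rot: [-3.141, 0.001, -0.181]
ft_force: [-6.7, 2.3, 3.7]
opening: 0.007
grip_force: 3.7
```

```bash
python3 -c "
from h import *
show()
s=env.state()
for q in np.arange(.95,1.2,.05): x=at(q,130,-21);print(round(q,2),row(*x,38,pushyaw(q),s))"
```

```text
t 7.2 [538.9 -42.8  37.6] yaw -0.181 tcp q 0.861 r 131.2 F [-6.7  2.3  3.7] Ft -6.8 q6 1.55
0.95 [-9.2, 1.3, -0.4, -3.8]
1.0 [-2.8, 0.0, -0.4, -1.0]
1.05 [3.7, -1.0, -0.4, 1.9]
1.1 [10.3, -1.7, -0.4, 4.8]
1.15 [16.8, -2.0, -0.4, 7.6]
```

Resistance is climbing (about 7 N). Small steps now.

>>> step_arm(plan=[[[1, 0, 0, 0.4, -1], [1.5, 0, 0, 0.6, -1], [1.5, 0, 0, 0.6, -1]]])

```text
t: 7.45
eef_pos: [540.1, -42.8, 37.6]
tcp_rot: [-3.141, 0.002, -0.191]
ft_force: [-7.6, 2.7, 3.7]
opening: 0.006
grip_force: 3.8
```

```bash
python3 -c "
from h import *
show()"
```

```text
t 7.45 [540.1 -42.8  37.6] yaw -0.191 tcp q 0.87 r 131.3 F [-7.6  2.7  3.7] Ft -7.7 q6 1.56
```

>>> step_arm(plan=[[[1, 0, 0, 0.4, -1], [2, 0, 0, 0.8, -1], [2, 0, 0, 0.8, -1]]])

```text
t: 7.7
eef_pos: [541.7, -42.8, 37.6]
tcp_rot: [-3.141, 0.003, -0.206]
ft_force: [-8.4, 5.7, 3.7]
opening: 0.001
grip_force: 4.8
```

```bash
python3 -c "
from h import *
show()
for i in range(3): env.read_camera('top');show()"
```

```text
t 7.7 [541.7 -42.8  37.6] yaw -0.206 tcp q 0.882 r 131.3 F [-8.4  5.7  3.7] Ft -8.7 q6 1.57
t 7.75 [541.7 -42.9  37.6] yaw -0.205 tcp q 0.882 r 131.3 F [-8.2  6.4  5.4] Ft -8.5 q6 1.57
t 7.8 [541.7 -42.9  37.6] yaw -0.205 tcp q 0.882 r 131.3 F [-7.9  6.6  4. ] Ft -8.2 q6 1.57
t 7.85 [541.7 -42.8  37.6] yaw -0.205 tcp q 0.882 r 131.3 F [-7.8  6.2  3.8] Ft -8.0 q6 1.57
```

>>> step_arm(plan=[[[1, 0, 0, 0.4, -1], [1.5, -0.5, 0, 0.6, -1], [1.5, -0.5, 0, 0.6, -1]]])

```text
t: 8.1
eef_pos: [543.0, -42.8, 37.6]
tcp_rot: [-3.141, 0.003, -0.216]
ft_force: [-9.9, 2.4, 5.2]
opening: 0.002
grip_force: 5.3
```

```bash
python3 -c "
from h import *
show()
for i in range(2): env.read_camera('top');show()
s=env.state();print(s['ft_force'][:2]@[np.cos(-.2),np.sin(-.2)])"
```

```text
t 8.1 [543.  -42.8  37.6] yaw -0.216 tcp q 0.892 r 131.4 F [-9.9  2.4  5.2] Ft -10.0 q6 1.59
t 8.15 [543.  -42.9  37.6] yaw -0.216 tcp q 0.892 r 131.4 F [-10.3   3.8   5.9] Ft -10.5 q6 1.59
t 8.2 [543.  -42.9  37.6] yaw -0.216 tcp q 0.892 r 131.4 F [-11.1   3.6   4.6] Ft -11.3 q6 1.59
-11.565769594129447
```

About 11 N: clamped. Backing away and up, then looking.

>>> step_arm(plan=[[[-5, 0, 0, 0, -1], [-15, 0, 0, 0, -1], [-30, 0, 0, 0, -1], [-40, 0, -20, 0, -1], [-40, 0, -60, 0, -1], [-40, 0, -90, 0, -1], [-40, 0, -90, 0, -1]]])

```text
t: 8.78
eef_pos: [507.4, -35.3, 132.8]
tcp_rot: [-3.141, -0.01, -0.215]
ft_force: [0.8, -0.7, 0.3]
opening: 0.003
grip_force: 0.0
```

>>> step_arm(plan=[[[-40, 0, -5, 0, -1], [-80, 0, -5, 0, -1], [-120, 0, -5, 0, -1], [-150, 0, -5, 0, -1], [-150, 0, -5, 0, -1]]])

```text
t: 9.2
eef_pos: [353.2, -1.6, 132.5]
tcp_rot: [3.142, 0.002, -0.215]
ft_force: [1.6, -0.5, 0.9]
opening: 0.001
grip_force: 0.0
```

```bash
python3 -c "
from h import *
show();crop('top',260,145,200,150,4,'pics/c3.png')"
```

```text
t 9.2 [353.2  -1.6 132.5] yaw -0.215 tcp q 0.022 r 250.9 F [ 1.6 -0.5  0.9] Ft 0.8 q6 1.59
```

View pics/c3.png

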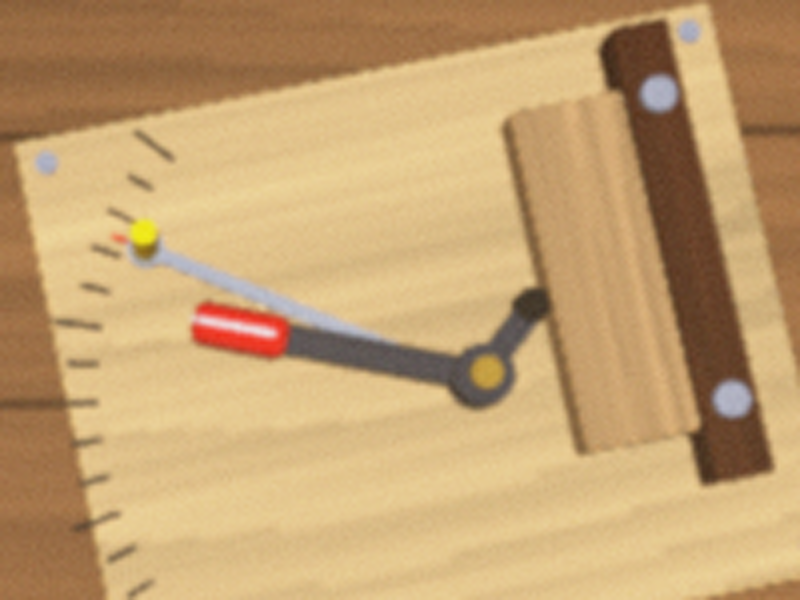

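The board is against the fence; the lever grip runs from crop (287,340) to (198,322), hub cap (487,373), marker post top (145,232).

```bash
python3 -c "
from h import *
f=lambda X,Y,z:w((260+(X+.5)/4-.5,145+(Y+.5)/4-.5),z)
h=f(487,373,68);print('hub',h)
def q(d): return 2.217+YAW-np.arctan2(d[1],d[0])
for n,p in (('stripe out',f(200,320,58)),('stripe in',f(277,335,58)),('gripmid',f(240,330,57)),('post',f(145,232,70))):
  print(n,p.round(1),q(p-h).round(3),q(p-PIV).round(3),np.hypot(*(p-h)).round(1))
a,b=f(200,320,58),f(277,335,58);print('stripe dir',q(a-b))
for n,p in (('1.5',f(155,146,18)),('1.0',f(78,324,18)),('.5',f(97,521,18))): print(n,q(p-h).round(3),q(p-PIV).round(3))
for r in(185,): 
  for Q in(1.0,1.05,1.25): print(Q,[(np.array(pix([*(h+r*ut(Q)[0]),70]))-[260,145])*4])
"
```

```text
hub [ 536.53910105 -174.30242355]
stripe out [566.2 -32.1] 1.041 1.048 145.2
stripe in [558.1 -70.7] 1.041 1.051 105.8
gripmid [561.  -52.2] 1.033 1.042 124.5
post [609.   -5.2] 1.24 1.246 184.0
stripe dir 1.0408474740739786
1.5 1.499 1.504
1.0 0.999 1.004
.5 0.496 0.501
1.0 [array([117.38359636, 314.58328457])]
1.05 [array([120.74663101, 296.42450313])]
1.25 [array([143.0988418 , 226.44130254])]
```

```bash
sed -i 's/PIV=.*/PIV=np.array([536.5,-174.3]);YAW=.189/' h.py; python3 -c "
from h import *
x=at(1.24,187,40);print(x,row(*x,120,pushyaw(1.14)))"
```

```text
[646.91380608 -18.16611057] [287.0, -46.6, 12.9, 5.1]
```

>>> step_arm(plan=[[[287, -46, 10, 5, -1], [287, -46, 10, 5, -1], [287, -46, 10, 5, -1], [287, -46, 10, 5, -1], [287, -46, 10, 5, -1], [287, -46, 10, 5, -1], [287, -46, 10, 5, -1], [287, -46, 10, 5, -1]]])

```text
t: 9.92
eef_pos: [655.7, -20.1, 121.6]
tcp_rot: [-3.141, -0.005, -0.303]
ft_force: [-0.9, -0.8, -0.2]
opening: 0.004
grip_force: 0.0
```

>>> step_arm(plan=[[[0, 0, 0, 0, -1], [0, 0, 30, 0, -1], [0, 0, 60, 0, -1], [0, 0, 83, 0, -1], [0, 0, 83, 0, -1], [0, 0, 83, 0, -1]]])

```text
t: 10.42
eef_pos: [648.1, -19.3, 39.3]
tcp_rot: [3.141, 0.002, -0.303]
ft_force: [0.1, -0.3, -0.1]
opening: 0.007
grip_force: 0.0
```

```bash
python3 -c "
from h import *
show();s=env.state()
for q in (1.24,1.19,1.14,1.09,1.07,1.05,1.04): x=at(q,187,17);print(q,row(*x,40,pushyaw(q),s))"
```

```text
t 10.42 [648.1 -19.3  39.3] yaw -0.303 tcp q 1.459 r 191.0 F [ 0.1 -0.3 -0.1] Ft 0.3 q6 1.74
1.24 [-24.4, -3.1, -0.7, 5.8]
1.19 [-33.6, -4.6, -0.7, 3.0]
1.14 [-42.9, -5.7, -0.7, 0.1]
1.09 [-52.3, -6.4, -0.7, -2.7]
1.07 [-56.1, -6.5, -0.7, -3.9]
1.05 [-59.8, -6.5, -0.7, -5.0]
1.04 [-61.7, -6.5, -0.7, -5.6]
```

Push to about 1.06 first, then look.

>>> step_arm(plan=[[[-12, -3, 0, 1, -1], [-20, -4, 0, 1, -1], [-26, -4, 0, 1, -1], [-31, -4, 0, 1, -1], [-36, -5, 0, 1, -1], [-41, -6, 0, 0, -1], [-46, -6, 0, -1, -1], [-51, -6, 0, -2, -1]]])

```text
t: 11.08
eef_pos: [601.8, 1.8, 39.8]
tcp_rot: [-3.142, -0.0, -0.266]
ft_force: [1.5, 0.4, 0.4]
opening: 0.003
grip_force: 0.7
```

>>> step_arm(plan=[[[-3, 0, 0, -1, -1], [-6, 0, 0, -2, -1], [-6, 0, 0, -2, -1]]])

```text
t: 11.33
eef_pos: [595.6, 3.4, 39.5]
tcp_rot: [3.141, 0.001, -0.231]
ft_force: [0.5, -0.4, 0.9]
opening: 0.001
grip_force: 0.0
```

```bash
python3 -c "
from h import *
show();s=env.state()
for q in (1.09,1.07,1.06,1.05,1.04): x=at(q,187,17);print(q,row(*x,40,pushyaw(q),s))"
```

```text
t 11.33 [595.6   3.4  39.5] yaw -0.231 tcp q 1.156 r 187.2 F [ 0.5 -0.4  0.9] Ft 0.6 q6 1.7
1.09 [4.6, -0.1, -0.5, 1.4]
1.07 [0.9, -0.5, -0.5, 0.2]
1.06 [-1.0, -0.6, -0.5, -0.4]
1.05 [-2.9, -0.8, -0.5, -0.9]
1.04 [-4.7, -0.9, -0.5, -1.5]
```

>>> step_arm(plan=[[[-1.5, -0.5, 0, -0.5, -1], [-3, -1, 0, -1, -1], [-3, -1, 0, -1, -1]]])

```text
t: 11.58
eef_pos: [593.4, 4.9, 39.5]
tcp_rot: [3.141, 0.0, -0.215]
ft_force: [0.2, -0.1, -0.3]
opening: 0.009
grip_force: 0.1
```

```bash
python3 -c "
from h import *
show();s=env.state()
for q in (1.05,1.04): x=at(q,187,17);print(q,row(*x,40,pushyaw(q),s))"
```

```text
t 11.58 [593.4   4.9  39.5] yaw -0.215 tcp q 1.143 r 188.0 F [ 0.2 -0.1 -0.3] Ft 0.3 q6 1.68
1.05 [-0.4, 0.2, -0.5, 0.0]
1.04 [-2.2, 0.0, -0.5, -0.6]
```

>>> step_arm(plan=[[[5, 0, 0, 0, -1], [20, 0, 0, 0, -1], [30, 0, -20, 0, -1], [30, 0, -60, 0, -1], [50, -20, -90, 0, -1], [60, -60, -90, 0, -1], [60, -100, -90, 0, -1], [60, -120, -90, 0, -1]]])

```text
t: 12.25
eef_pos: [678.9, 112.6, 130.1]
tcp_rot: [-3.141, -0.001, -0.214]
ft_force: [0.5, -0.2, -0.5]
opening: 0.007
grip_force: 0.0
```

>>> step_arm(plan=[[[0, -40, 0, 0, -1], [0, -80, 0, 0, -1], [0, -120, 0, 0, -1], [0, -120, 0, 0, -1]]])

```text
t: 12.58
eef_pos: [703.7, 233.2, 129.1]
tcp_rot: [-3.14, -0.0, -0.211]
ft_force: [0.0, 0.7, -0.1]
opening: 0.005
grip_force: 0.0
```

```bash
python3 -c "
from h import *
show();crop('top',280,190,120,80,6,'pics/c4.png')"
```

```text
t 12.58 [703.7 233.2 129.1] yaw -0.211 tcp q 1.225 r 440.5 F [ 0.   0.7 -0.1] Ft -0.2 q6 2.01
```

View pics/c4.png

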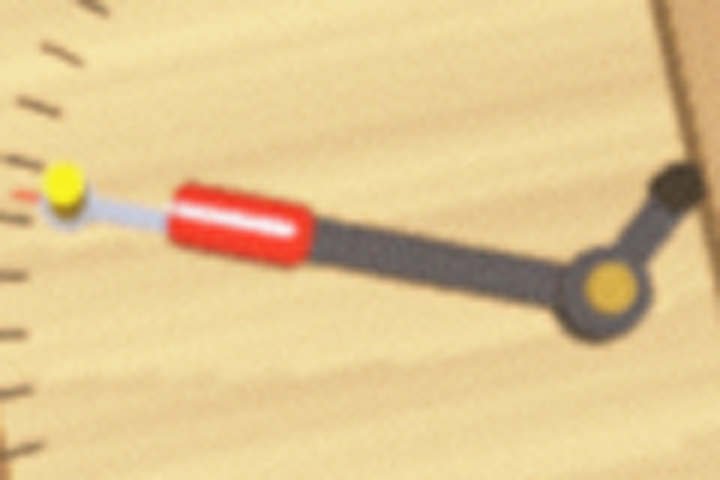

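Post top at (66,185), grip stripe (180,211)–(293,231), hub cap (611,288).

```bash
python3 -c "
from h import *
f=lambda X,Y,z:w((280+(X+.5)/6-.5,190+(Y+.5)/6-.5),z)
def q(d): return 2.217+YAW-np.arctan2(d[1],d[0])
h=f(611,288,68)
for n,p in (('out',f(180,211,58)),('in',f(293,231,58)),('gripend',f(170,215,50)),('post',f(66,185,70)),('ptr',f(25,195,22))):
  print(n,q(p-h).round(3),q(p-PIV).round(3),np.hypot(*(p-h)).round(1))
im=env.read_camera('top');y=(im[:,:,2]>170)&(im[:,:,1]>170)&(im[:,:,0]<70);v,u=np.nonzero(y);k=(abs(u-291)<12)&(abs(v-221)<12);p=w((u[k].mean(),v[k].mean()),69);print('post auto',q(p-PIV),k.sum())
r=(im[:,:,2]>150)&(im[:,:,1]<90)&(im[:,:,0]<90);v,u=np.nonzero(r);k=(u>305)&(u<336)&(v>215)&(v<240);p=w((u[k].mean(),v[k].mean()),52);print('grip auto',q(p-PIV),k.sum())
"
```

```text
out 1.035 1.039 145.3
in 1.039 1.045 106.8
gripend 1.029 1.033 148.5
post 1.034 1.037 183.7
ptr 1.037 1.041 200.1
post auto 1.0360529937210239 28
grip auto 1.02975846371254 138
```

```bash
python3 -c "
from cell import env
print(env.job_done())"
```

```text
the job is handed in; nothing more can be done
None
```

The lever is pressed until the board sits against the fence, clamped at about 11 N, and the yellow marker stands in line with it at about 1.04 rad (they agree within about 0.01 rad in the pictures). The arm stayed clear of the bottle, square and offcut, and the job was handed in at about 12.7 s with the arm clear of everything.

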